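# Fit the lever bar into the pipe bender's blind socket

### The arm

A 6-joint arm with a two-finger parallel gripper is mounted at the origin on the work surface. World frame = base frame: x ahead of the robot, y to its left, z up, the work surface at z = 0. Lengths are in m, angles in rad, forces in N, time in s.
With the tool pointing down it reaches from about 0.35 to 0.775 m from the base axis. Payload 7.3 kg.
Tool frame: the origin (TCP) lies midway between the tips of the shut fingers; the grasp point (between the pads) lies 19 mm behind it; x points along the fingers, z is the direction in which the jaws open and shut, and the axes are right-handed (so a half turn about x gives the same grasp; the last joint's range is limited). The gripper opens to 92 mm and grips with 3 to 60 N. Pads are 19 mm wide; open, the fingers measure 130 mm over their backs; the gripper's body (75 mm by 190 mm) begins 47 mm behind the grasp point.
Start: joints at [1.145, 0.342, 1.524, -0, 1.275, -0.146], TCP at [0.145, 0.505, 0.227] pointing down, gripper open.
Joint ranges: [-2.53, 2.53], [-0.77, 2.02], [0.04, 2.7], [-1, 4.14], [0.28, 2.66], [-3.11, 3.11]. Speed limits (rad/s): [2.57, 2.57, 3.14, 3.14, 3.14, 3.14].

### API

Orientations are given as [roll, pitch, yaw] about the fixed x, y, z axes, in that order (R = Rz(yaw) Ry(pitch) Rx(roll)).
In Python, from cell import observe, cams, robot gives the robot as it stands.
- The arm moves only by the tool jog_arm, never from a script. Its argument "plan" is one flat list of numbers, 7 for each row, row after row: the turn, a rotation vector about the tool's x, y, z in degrees, then the shift along the tool's x, y, z in cm, then the opening, from -1 (shut) to 1 (fully open). In form: [ax, ay, az, x, y, z, jaw, ax, ay, az, x, y, z, jaw, ...]. A call has 1 to 10 rows; each row is the pose to reach, as a shift and turn from the pose commanded when the call began, along the tool's axes at that moment; what a row does not reach only later rows make up. A row lasts 1/10 s, in which the tool goes at most 50 mm and 8.59 degrees, less where a joint would pass 70% of its speed; a pose out of reach is approached as far as the arm can. A call with a gripper value outside its range is refused whole. The fingers move at their own pace and stop on an object; "newtons" is the grip in N (left out, the last holds). Time passes only in rows, so rows that repeat a pose let the fingers close. It gives the time, the measured TCP pose, the force and the opening at its end, in the units of the state.
- observe(): the state, without advancing time (a new reading comes with each control period).
- cams.read_camera(name): name is "side" or "top" or "wrist"; returns a dict with "image" (384x512x3 uint8, red, green, blue), "fov_y" (degrees; the focal length in pixels is half the picture's height over the tangent of half this angle, whatever the lens; pixels are square), "cx", "cy" (the principal point, pixels), "T" (4x4, takes a point from camera to world coordinates). Camera axes: x right, y down, z forward; pixel columns grow to the right and rows downward; lengths in m; the calibration is good to about 2 mm. A picture is of the moment at which its call begins. There is no depth.
- robot.hand_in(): hands the job in, once; it reports no verdict.
The state is a dict: "time": time; "qpos": joint angles; "qvel": joint speeds; "joint_efforts": joint torques, N m; "tool_pos": TCP position; "tool_rot": TCP orientation; "contact_force": force on the tool from outside, world axes, zero at the start; "torque": the same for the moment, N m; "opening": finger opening in m.
Only numpy, scipy, OpenCV 4.12 (cv2) and the standard library are available. Lean on these libraries where they do the work, as an engineer would, in place of code of your own. Each camera call takes 0.05 s, during which the arm holds its last target.

### The job

Take the square steel lever bar off its timber bearers and slide it into the square socket of the bench pipe bender, on past the spring catch, until you feel it solid against the hidden stop. Push it fully home but do not ram it, then let go of it and leave the other fittings on the bench where they lie.

Things in the scene. Friction and masses are not known exactly. Their poses are not given: they have to be found in the camera images.
- bar_center (a point): Centre of the loose lever bar: plain dark steel square tube, plugged, 20 x 20 mm in section, 240 mm long along its x axis, ends alike (last 4 mm reduced to 15 x 15 mm), 0.17 to 0.30 kg, z up. Two fixed collars 32 x 32 mm, 5 mm thick, stand 17 to 22 mm either side of the centre: the grip, 34 mm long, is between them. It lies level on two timber bearers, centre 30 mm above the bench.
- rack: The two fixed timber bearers: 20 mm high, 22 mm wide, 70 mm long across the bar, their middles 85 mm either side of this origin along its x axis (the bar lies roughly along that axis, free to grasp at its middle). Origin on the bench.
- mouth (a point): Centre of the socket's mouth, on the front face of the bender's grey block, 50 mm above the bench; x level, straight into the socket, z up. Level square hole 22.4 mm wide, flared to 34 mm over the first 10 mm. A solid stop, unseen and set anew each time, lies 60 to 88 mm in from the mouth; the bar stays where it is left in the hole. Over 55 N between bar and stop or bender is ramming.
- catch_point (a point): Sprung ball catch in the roof of the socket, 45 mm in from the mouth. As the bar's end passes it, it resists with up to some 12 N, and from there on it presses down on the bar with some 8 to 10 N, which makes it drag a little; this is not the stop.
- head: The bender, bolted to the bench; origin on the bench under its grey block, x as the mouth's. Block 120 mm along x, from the mouth at x = -65 mm, 90 mm wide, 80 mm high, plus a bolt head to 90 mm farther back; steel foot 10 mm high, 130 mm wide, from the mouth's plane back; a round grooved former stands behind the block.
- elbow_a_center (a point): Middle of a copper elbow, about 55 mm across and 26 mm high, lying flat on the bench; to be left alone.
- elbow_b_center (a point): Middle of a second copper elbow like the first; to be left alone.
- nipple_center (a point): Middle of a galvanized pipe nipple, 27 mm in diameter and 80 mm long along its x axis, lying on the bench; to be left alone.
- wheel_center (a point): Middle of a painted valve handwheel, 104 mm across and 20 mm high, lying flat on the bench; to be left alone.
There are look-alikes about, which are no part of the job. Of the things shaped like the part that bears bar_center, the dark steel one is meant.

How it is judged:
On the way, in this order (a step that is already met when the one before it is completed fails the run):
1. the bar is in the socket, past the catch (distance between bar_center and mouth below 0.07 m and angle between the x axis of bar_center and the x axis of mouth, either way round below 0.15 rad).
2. the bar has been pushed against the hidden stop (contact force between bar and stop above 2 N).
At the end, for the whole second after the job is handed in: The bar lies in the socket with its end within 2.5 mm of the hidden stop, in line with the socket, at rest and released (distance between bar_center and stop below 0.1225 m and angle between the x axis of bar_center and the x axis of mouth, either way round below 0.1 rad and linear speed of bar below 0.01 m/s and contact force between the fingers and bar below 0.1 N); the robot touches nothing.
It fails at once if the bar is rammed against the stop (over 55 N) (contact force between bar and stop above 55 N).
It fails at once if the bar is forced against the bender (over 55 N) (contact force between bar and head above 55 N).
It fails at once if another fitting is moved by more than 20 mm (distance of any of elbow_a_center, elbow_b_center, nipple_center, wheel_center from where it was at the start of the episode above 0.02 m).
It also fails if it takes over 45 s, if anything falls off the work surface, if the arm or the gripper's body presses on something with over 40 N, if the wrist force passes 120 N, or if a joint passes its speed limit or range.

## Working session

There is one attempt and no reset: what is moved stays moved. The work goes in short steps, Python scripts to look and compute and a tool call to move; the robot and the scene stay as the last step left them, time stands still between calls to the robot, and variables do not carry over. Pictures are saved under pics/ and viewed, and the job is handed in when it is done.

Besides the shell and the picture viewer there is one more tool, called in YAML: its name, and indented under it one key for each argument. jog_arm: Moves the arm, as the interface text tells. Its arguments: {"type":"object","properties":{"plan":{"type":"array"},"newtons":{"type":"number"}},"required":["plan"]}

```bash
mkdir -p pics; ls; python3 - <<'E'
from cell import observe, cams, robot
import cv2, numpy as np
s=observe();print({k:np.round(v,3).tolist() for k,v in s.items()})
for n in ("side","top","wrist"):
    d=cams.read_camera(n)
    cv2.imwrite(f"pics/{n}0.png",d["image"][:,:,::-1])
    np.savez(f"{n}0.npz",**d)
    print(n,d["fov_y"],d["cx"],d["cy"],np.round(d["T"],3).tolist())
E
```

```text
pics
{'time': 0.0, 'qpos': [1.145, 0.343, 1.525, -0.0, 1.275, -0.146], 'qvel': [0.0, -0.0, -0.001, 0.0, -0.001, 0.001], 'joint_efforts': [-0.0, -43.125, -24.421, 0.072, 0.056, -0.0], 'tool_pos': [0.145, 0.504, 0.226], 'tool_rot': [3.008, 1.569, -1.984], 'contact_force': [-0.699, 0.46, 0.419], 'torque': [0.037, -0.003, 0.001], 'opening': 0.092}
side 50.81334624019353 253.94391156639006 193.99823100184452 [[0.709, -0.444, 0.548, -0.185], [-0.705, -0.468, 0.533, -0.853], [0.02, -0.764, -0.645, 0.913], [0.0, 0.0, 0.0, 1.0]]
top 43.35460302696911 254.66950070598378 197.68820822523844 [[-0.025, -0.993, 0.119, 0.378], [-0.999, 0.027, 0.019, -0.141], [-0.022, -0.119, -0.993, 1.387], [0.0, 0.0, 0.0, 1.0]]
wrist 62.86968519006613 260.39329667868566 189.53683521156978 [[0.277, 0.922, 0.27, 0.072], [0.961, -0.265, -0.08, 0.525], [-0.002, 0.282, -0.959, 0.385], [0.0, 0.0, 0.0, 1.0]]
```

View pics/side0.png

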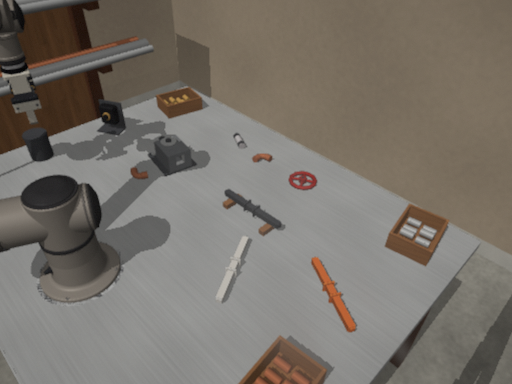

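View pics/top0.png

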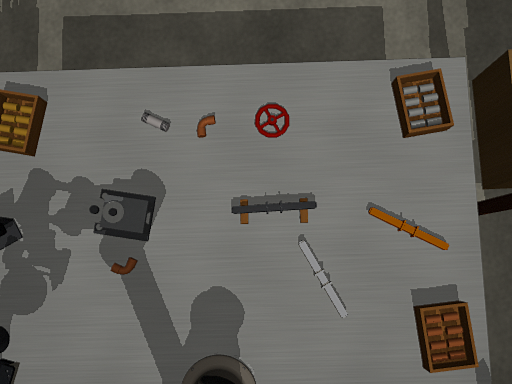

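View pics/wrist0.png

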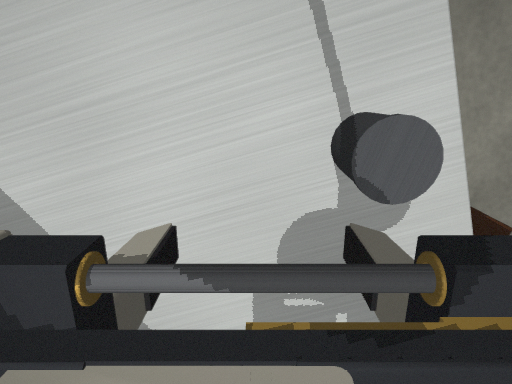

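The top view shows the dark bar at about (274,205), and the bender at (125,213) with its mouth facing right (-y). The nearby fittings are the wheel (272,120), elbows (206,125) and (124,266), and nipple (155,121). I'll zoom in to measure.

```bash
cat > h.py <<'E'
import numpy as np, cv2
def load(n): return dict(np.load(n+".npz"))
def foc(d): return d["image"].shape[0]/2/np.tan(np.radians(float(d["fov_y"]))/2)
def ray(d,u,v):
    f=foc(d); T=d["T"]; return T[:3,3],T[:3,:3]@np.array([(u-d["cx"])/f,(v-d["cy"])/f,1])
def onz(d,u,v,z):
    o,r=ray(d,u,v); return o+r*(z-o[2])/r[2]
def proj(d,p):
    T=d["T"]; q=T[:3,:3].T@(np.asarray(p,float)-T[:3,3]); f=foc(d)
    return np.array([d["cx"]+f*q[0]/q[2],d["cy"]+f*q[1]/q[2]])
def crop(d,x0,y0,x1,y1,k,fn):
    im=d["image"][y0:y1,x0:x1,::-1]; cv2.imwrite(fn,cv2.resize(im,None,fx=k,fy=k,interpolation=cv2.INTER_NEAREST))
E
python3 - <<'E'
from h import *
t=load("top0");s=load("side0")
crop(t,80,170,180,250,7,"pics/t_b.png"); crop(t,220,180,330,235,7,"pics/t_bar.png")
crop(s,140,125,205,180,10,"pics/s_b.png"); crop(s,210,180,300,240,8,"pics/s_bar.png")
E
```

```text
(no output)
```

View pics/t_b.png

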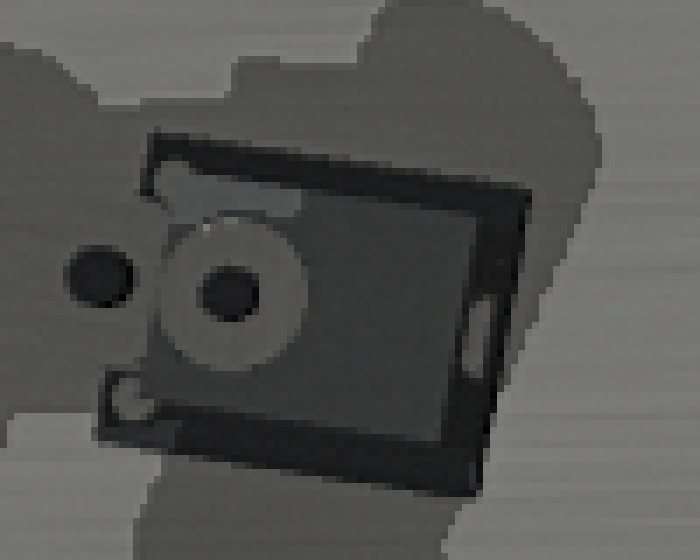

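View pics/t_bar.png

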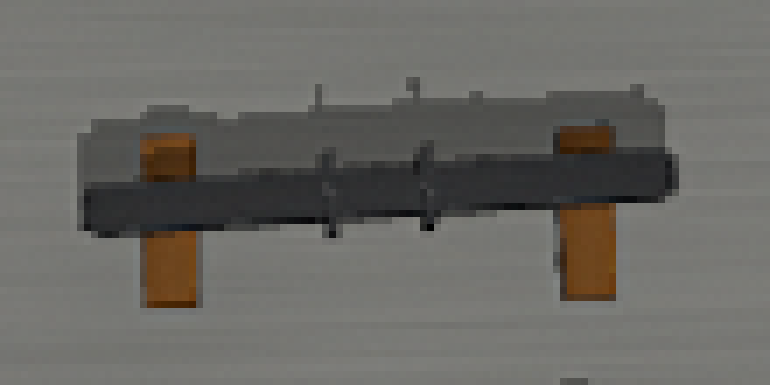

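View pics/s_b.png

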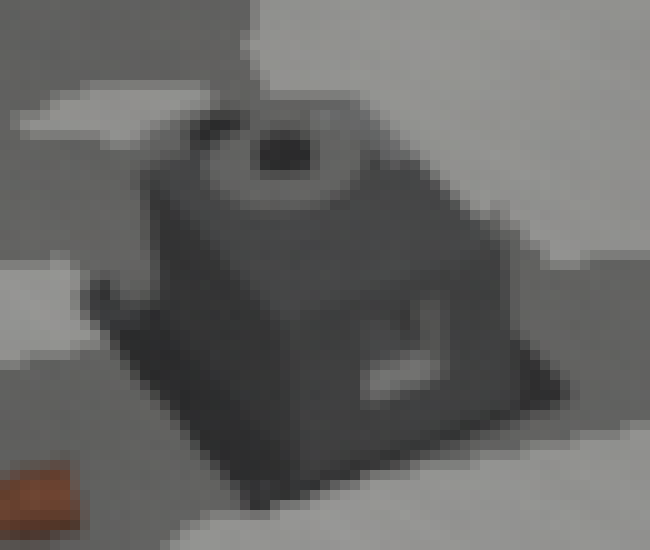

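View pics/s_bar.png

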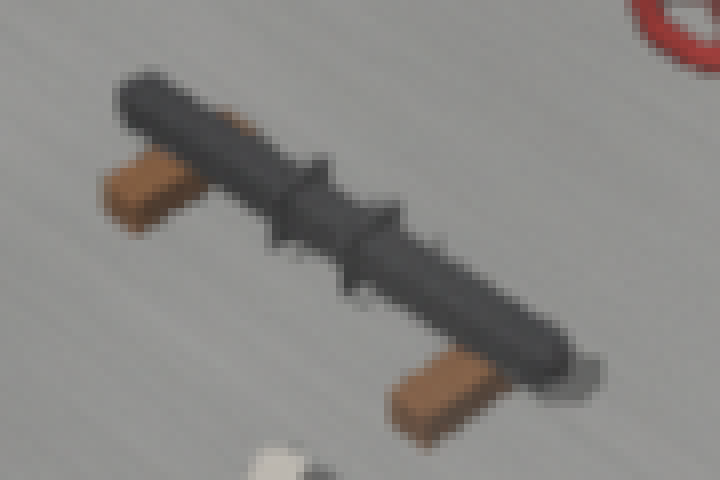

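```bash
python3 - <<'E'
from h import *
t=load("top0");s=load("side0")
def P(d,x0,y0,k,x,y,z): return onz(d,x0+x/k-.5,y0+y/k-.5,z)
A=P(t,80,170,7,477,211,.08);B=P(t,80,170,7,441,441,.08)
C=P(t,80,170,7,530,191,.01);D=P(t,80,170,7,480,495,.01)
print("top",A,B,np.linalg.norm(A-B),(A+B)/2); print("foot",C,D,np.linalg.norm(C-D),(C+D)/2)
for a,b in ((A,B),(C,D)):
    v=(a-b)[:2]; n=np.array([-v[1],v[0]]); print("dir in",np.degrees(np.arctan2(n[1],n[0])))
A=P(s,140,125,10,497,243,.08);B=P(s,140,125,10,298,315,.08)
C=P(s,140,125,10,568,388,.01);D=P(s,140,125,10,262,490,.01)
print("side top",A,B,np.linalg.norm(A-B),(A+B)/2);print("foot",C,D,np.linalg.norm(C-D),(C+D)/2)
for a,b in ((A,B),(C,D)):
    v=(a-b)[:2]; n=np.array([-v[1],v[0]]); print("dir in",np.degrees(np.arctan2(n[1],n[0])))
# bar: top face edges ends z=.04
e1=P(t,220,180,7,83,208,.035);e2=P(t,220,180,7,677,173,.035)
print("bar",e1,e2,np.linalg.norm(e1-e2),(e1+e2)/2,np.degrees(np.arctan2(*(e1-e2)[[1,0]])))
c=[P(t,220,180,7,x,y,.03) for x,y in((330,195),(428,186))]; print("collars",c)
for nm,p in dict(wheel=(272,120),ea=(206,125),eb=(124,266),nip=(155,121)).items(): print(nm,onz(t,*p,.013))
E
```

```text
top [0.53807838 0.17719737 0.08      ] [0.44858249 0.19110791 0.08      ] 0.09057051152194517 [0.49333043 0.18415264 0.08      ]
foot [0.55432783 0.17229762 0.01      ] [0.4299183  0.19284503 0.01      ] 0.12609490818475386 [0.49212306 0.18257132 0.01      ]
dir in 81.16508395104934
dir in 80.62172369604293
side top [0.53234912 0.18131081 0.08      ] [0.45238444 0.19320135 0.08      ] 0.08084389789513444 [0.49236678 0.18725608 0.08      ]
foot [0.55161146 0.17204825 0.01      ] [0.43049733 0.19858752 0.01      ] 0.12398776104106743 [0.49105439 0.18531788 0.01      ]
dir in 81.54223595221214
dir in 77.64034655363393
bar [ 0.50991629 -0.04864622  0.035     ] [ 0.51753873 -0.28734394  0.035     ] 0.2388193935928379 [ 0.51372751 -0.16799508  0.035     ] 91.8290315174046
collars [array([ 0.51295988, -0.14806653,  0.03      ]), array([ 0.51552788, -0.18763241,  0.03      ])]
wheel [ 0.77033897 -0.17094523  0.013     ]
ea [0.76137762 0.02232017 0.013     ]
eb [0.3586949  0.26058544 0.013     ]
nip [0.77808511 0.17214314 0.013     ]
```

```bash
cat >> h.py <<'E'
from scipy.spatial.transform import Rotation as Ro
def toolR(s): return Ro.from_euler("xyz",s["tool_rot"]).as_matrix()
def target(s,p,jawdeg,vertical=True):
    """tool x down, tool z horizontal at jawdeg (mod 180, nearest). returns turn deg, shift cm"""
    R=toolR(s); best=None
    for a in (jawdeg,jawdeg+180):
        z=np.array([np.cos(np.radians(a)),np.sin(np.radians(a)),0]); x=np.array([0,0,-1.]); 
        Rt=np.c_[x,np.cross(z,x),z]
        w=Ro.from_matrix(R.T@Rt).as_rotvec(degrees=True)
        if best is None or np.linalg.norm(w)<np.linalg.norm(best): best=w
    sh=R.T@(np.asarray(p)-s["tool_pos"])*100
    return np.round(best,2),np.round(sh,2)
E
python3 - <<'E'
from h import *
from cell import observe
s=observe();print(np.round(toolR(s),3)); print(target(s,[.514,-.168,.16],1.8))
print(target(s,[.45,-.168,.2],1.8))
E
```

```text
[[-0.    -0.961  0.276]
 [-0.001  0.276  0.961]
 [-1.     0.    -0.001]]
(array([ 7.217e+01, -6.000e-02,  3.000e-02]), array([  6.67, -54.05, -54.41]))
(array([ 7.217e+01, -6.000e-02,  3.000e-02]), array([  2.68, -47.9 , -56.19]))
```

jog_arm:
  plan: [40,0,0,2,-36,-20,1,72,0,0,3,-54,-54,1,72,0,0,3,-54,-54,1,72,0,0,3,-54,-54,1,72,0,0,3,-54,-54,1,72,0,0,3,-54,-54,1,72,0,0,3,-54,-54,1,72,0,0,3,-54,-54,1,72,0,0,3,-54,-54,1,72,0,0,3,-54,-54,1]

```text
time: 1.15
tool_pos: [0.3909, 0.0697, 0.207]
tool_rot: [0.387, 1.57, 0.42]
contact_force: [0.6, -0.0, 0.6]
opening: 0.0917
```

```bash
python3 - <<'E'
from h import *
from cell import observe
s=observe();print(target(s,[.514,-.168,.17],1.8))
E
```

```text
(array([ 0.06,  0.03, -0.01]), array([  3.7 , -24.16,  11.53]))
```

jog_arm:
  plan: [0,0,0,3.7,-24.2,11.5,1,0,0,0,3.7,-24.2,11.5,1,0,0,0,3.7,-24.2,11.5,1,0,0,0,3.7,-24.2,11.5,1,0,0,0,3.7,-24.2,11.5,1,0,0,0,3.7,-24.2,11.5,1,0,0,0,3.7,-24.2,11.5,1]

```text
time: 1.85
tool_pos: [0.5141, -0.1687, 0.1686]
tool_rot: [2.853, 1.57, 2.884]
contact_force: [0.0, 1.0, -0.1]
opening: 0.0919
```

```bash
python3 - <<'E'
from h import *
from cell import observe,cams
s=observe();print(s["tool_pos"],s["contact_force"],toolR(s).round(3).tolist())
d=cams.read_camera("wrist"); np.savez("w1.npz",**d); cv2.imwrite("pics/w1.png",d["image"][:,:,::-1])
E
```

```text
[ 0.51407806 -0.16868925  0.16862226] [ 0.02421546  1.04425036 -0.06265803] [[-0.001, -0.031, 1.0], [0.0, 1.0, 0.031], [-1.0, 0.0, -0.001]]
```

View pics/w1.png

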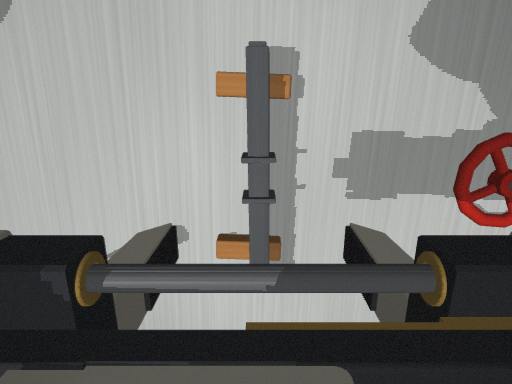

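```bash
python3 - <<'E'
from h import *
d=load("w1"); print(d["T"].round(3).tolist())
g=cv2.cvtColor(d["image"],cv2.COLOR_RGB2GRAY)
L=[];Rr=[]
for v in list(range(56,68))+list(range(102,150))+list(range(168,190))+list(range(206,230)):
    row=g[v,225:300].astype(int); m=np.where(row[:]<95)[0]
    m=[i for i in m if 235<=225+i<=290]
    r=np.array(m); # contiguous run through col 258
    c=33; a=c
    while row[a-1]<95: a-=1
    b=c
    while row[b+1]<95: b+=1
    L.append(onz(d,225+a-.5,v,.04)); Rr.append(onz(d,225+b+.5,v,.04))
L=np.array(L);Rr=np.array(Rr)
print(np.median(np.linalg.norm(L-Rr,axis=1)))
for n,A in(("L",L),("R",Rr),("M",(L+Rr)/2)):
    p=np.polyfit(A[:,1],A[:,0],1); print(n,p, "ang",90-np.degrees(np.arctan(p[0])), "x at -.168",np.polyval(p,-.168))
print(g[225:235,240:280].tolist()[0])
for v in (43,153,161,191,202): print(v,onz(d,258,v,.045),onz(d,258,v,.04))
crop(d,200,130,320,260,6,"pics/w1c.png")
E
```

```text
[[1.0, 0.029, 0.007, 0.512], [0.03, -0.959, -0.282, -0.093], [-0.001, 0.282, -0.959, 0.327], [0.0, 0.0, 0.0, 1.0]]
0.01998504504474191
L [-0.0385637   0.49560812] ang 92.20844271623804 x at -.168 0.5020868227499365
R [-0.0320091   0.51659447] ang 91.83336024650832 x at -.168 0.5219719983182317
M [-0.03528707  0.5061022 ] ang 92.02096147343858 x at -.168 0.512030424470095
[186, 184, 189, 188, 186, 187, 189, 186, 182, 80, 88, 85, 89, 85, 87, 88, 86, 84, 84, 86, 84, 87, 87, 85, 83, 86, 83, 80, 80, 108, 131, 132, 134, 135, 135, 130, 132, 130, 131, 136]
43 [ 0.5082206  -0.05061108  0.045     ] [ 0.50815708 -0.04985336  0.04      ]
153 [ 0.51077751 -0.14187665  0.045     ] [ 0.51075929 -0.14273583  0.04      ]
161 [ 0.51098346 -0.14922774  0.045     ] [ 0.51096889 -0.15021717  0.04      ]
191 [ 0.51178326 -0.17777558  0.045     ] [ 0.51178286 -0.17927078  0.04      ]
202 [ 0.5120879  -0.18864931  0.045     ] [ 0.5120929  -0.19033716  0.04      ]
```

View pics/w1c.png

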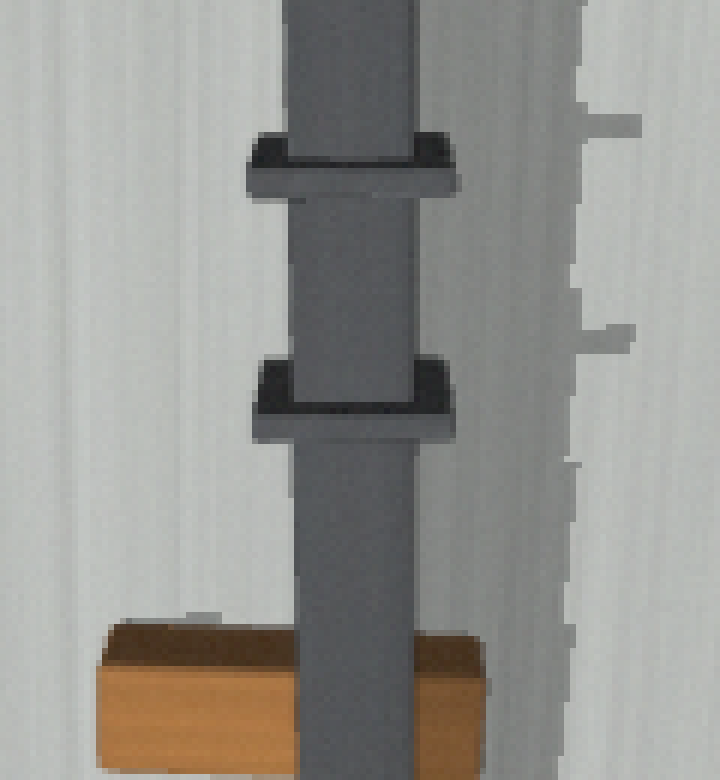

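```bash
python3 - <<'E'
from h import *
from cell import observe
d=load("w1")
a=onz(d,258,160,.046);b=onz(d,258.5,200.7,.046);print(a,b,np.linalg.norm(a-b),(a+b)/2)
y=((a+b)/2)[1]; x=.50610-.03529*y
s=observe(); p=[x,y,.014]; print(p,target(s,p,2.0))
E
```

```text
[ 0.51096056 -0.14810839  0.046     ] [ 0.51252197 -0.18700508  0.046     ] 0.03892802017775933 [ 0.51174127 -0.16755674  0.046     ]
[np.float64(0.512013077286626), np.float64(-0.16755673807384658), 0.014] (array([-0.15, -0.09, -0.07]), array([15.5 , -0.08, -0.11]))
```

jog_arm:
  plan: [0,0,0,5,0.1,-0.2,1,0,0,0,10,0.1,-0.2,1,0,0,0,13.5,0.1,-0.2,1,0,0,0,15.4,0.1,-0.2,1,0,0,0,15.4,0.1,-0.2,1,0,0,0,15.4,0.1,-0.2,1,0,0,0,15.4,0.1,-0.2,0.2,0,0,0,15.4,0.1,-0.2,-0.4]
  newtons: 35

```text
time: 2.7
tool_pos: [0.5125, -0.1653, 0.0176]
tool_rot: [-0.452, 1.568, -0.417]
contact_force: [-0.2, -1.0, -0.6]
opening: 0.0805
```

jog_arm:
  plan: [0,0,0,0,0,0,0,0,0,0,0,0,0,-0.3]

```text
time: 2.9
tool_pos: [0.5119, -0.1654, 0.0166]
tool_rot: [-0.381, 1.57, -0.346]
contact_force: [0.4, -0.7, 0.0]
opening: 0.0646
```

```bash
python3 - <<'E'
from h import *
from cell import observe
s=observe();print(s["tool_pos"],toolR(s).round(4).tolist(),s["opening"],target(s,[.512,-.1676,.014],2.0))
E
```

```text
[ 0.51193293 -0.16536968  0.01660957] [[0.0011, -0.0343, 0.9994], [-0.0004, 0.9994, 0.0343], [-1.0, -0.0004, 0.001]] 0.06455712767132553 (array([-0.04,  0.06,  0.02]), array([ 0.26, -0.22, -0.  ]))
```

jog_arm:
  plan: [0,0,0,0.2,-0.2,0,-0.4,0,0,0,0.2,-0.2,0,-0.8,0,0,0,0.2,-0.2,0,-1,0,0,0,0.2,-0.2,0,-1,0,0,0,0.2,-0.2,0,-1,0,0,0,0.2,-0.2,0,-1]
  newtons: 35

```text
time: 3.5
tool_pos: [0.5117, -0.1672, 0.0139]
tool_rot: [0.746, 1.571, 0.78]
contact_force: [0.6, 0.6, -1.0]
opening: 0.0199
```

jog_arm:
  plan: [0,0,0,0,0,0,-1,0,0,0,-1,0,0,-1,0,0,0,-3,0,0,-1,0,0,0,-6,0,0,-1,0,0,0,-6.5,0,0,-1,0,0,0,-6.5,0,0,-1]

```text
time: 4.1
tool_pos: [0.5122, -0.1674, 0.0799]
tool_rot: [-0.464, 1.568, -0.429]
contact_force: [0.0, -0.2, -3.1]
opening: 0.0196
```

```bash
python3 - <<'E'
from h import *
from cell import observe,cams
s=observe();print(s["tool_pos"],s["contact_force"],s["torque"],s["opening"],toolR(s).round(4).tolist())
d=cams.read_camera("wrist"); np.savez("w2.npz",**d); cv2.imwrite("pics/w2.png",d["image"][:,:,::-1])
th=np.radians(81);m=np.array([.493,.184]);p=m-.16*np.array([np.cos(th),np.sin(th)])
print(p,target(s,[*p,.12],81-90))
E
```

```text
[ 0.51220762 -0.16743678  0.07988859] [ 0.00649116 -0.24367079 -3.08733787] [-0.09551624  0.10331615  0.02663122] 0.019576100169401815 [[0.0021, -0.0344, 0.9994], [-0.001, 0.9994, 0.0344], [-1.0, -0.001, 0.0021]]
[0.46797049 0.02596987] (array([10.97,  0.12,  0.05]), array([-4.04, 19.48, -3.75]))
```

View pics/w2.png

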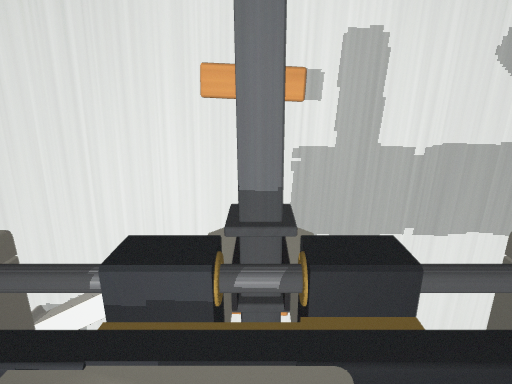

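The bar is held square and centred. Now I'll move to about 40 mm in front of the mouth, high enough to look at the bender with the wrist camera.

jog_arm:
  plan: [11,0,0,-4,19.5,-3.7,-1,11,0,0,-4,19.5,-3.7,-1,11,0,0,-4,19.5,-3.7,-1,11,0,0,-4,19.5,-3.7,-1,11,0,0,-4,19.5,-3.7,-1,11,0,0,-4,19.5,-3.7,-1,11,0,0,-4,19.5,-3.7,-1,11,0,0,-4,19.5,-3.7,-1]

```text
time: 4.95
tool_pos: [0.468, 0.0253, 0.1182]
tool_rot: [-2.992, 1.569, 3.132]
contact_force: [0.5, 0.1, -2.3]
opening: 0.0197
```

```bash
python3 - <<'E'
from h import *
from cell import observe,cams
s=observe();print(s["tool_pos"],s["contact_force"],s["torque"],s["opening"],toolR(s).round(4).tolist())
d=cams.read_camera("wrist"); np.savez("w3.npz",**d); cv2.imwrite("pics/w3.png",d["image"][:,:,::-1])
E
```

```text
[0.46800296 0.02526424 0.1181754 ] [ 0.46176698  0.05645936 -2.29235384] [-0.12062405  0.09275099  0.01948251] 0.019705345529242833 [[-0.0013, 0.1586, 0.9873], [0.0, 0.9873, -0.1586], [-1.0, -0.0002, -0.0013]]
```

View pics/w3.png

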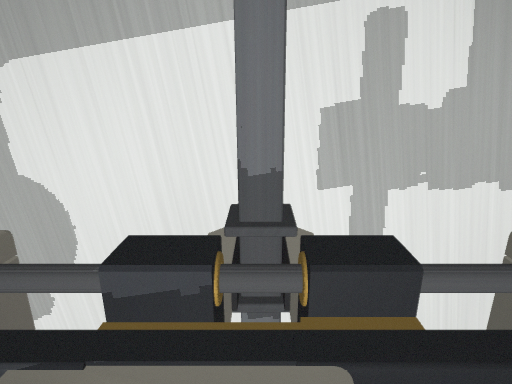

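jog_arm:
  plan: [0,0,0,-5,0,0,-1,0,0,0,-10,3,0,-1,0,0,0,-13,7,0,-1,0,0,0,-13,9,0,-1,0,0,0,-13,9,0,-1,0,0,0,-13,9,0,-1]

```text
time: 5.6
tool_pos: [0.482, 0.1146, 0.2483]
tool_rot: [-2.57, 1.569, -2.728]
contact_force: [-1.2, -0.5, -2.5]
opening: 0.0201
```

```bash
python3 - <<'E'
from h import *
from cell import observe,cams
s=observe();print(s["tool_pos"],s["contact_force"],s["qvel"].round(3) if hasattr(s["qvel"],"round") else s["qvel"])
d=cams.read_camera("wrist"); np.savez("w4.npz",**d); cv2.imwrite("pics/w4.png",d["image"][:,:,::-1]); print(d["T"].round(3).tolist())
E
```

```text
[0.48201465 0.11455076 0.24825517] [-1.2128274  -0.48186404 -2.48972649] [-0.021  0.003  0.019 -0.002  0.001 -0.001]
[[0.987, -0.151, -0.046, 0.494], [-0.158, -0.947, -0.279, 0.189], [-0.001, 0.283, -0.959, 0.407], [0.0, 0.0, 0.0, 1.0]]
```

View pics/w4.png

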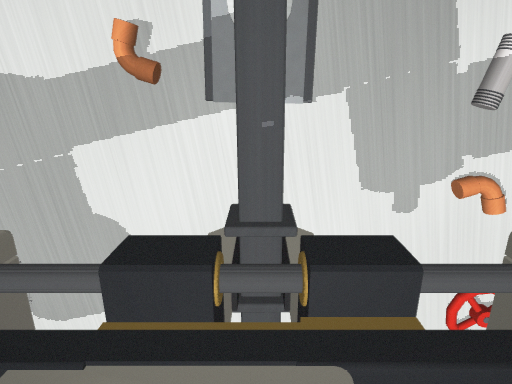

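```bash
python3 - <<'E'
from h import *
d=load("w4"); d["image"]=cv2.convertScaleAbs(d["image"],alpha=1.6,beta=10); crop(d,195,0,330,115,5,"pics/w4c.png")
E
```

```text
(no output)
```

View pics/w4c.png

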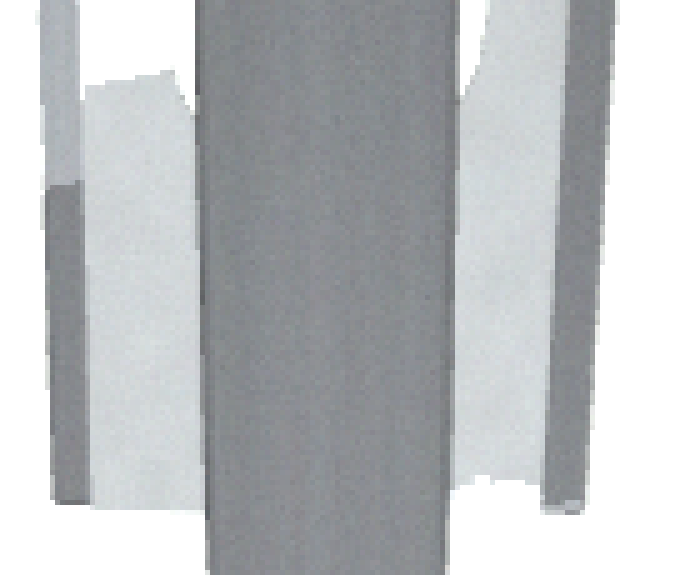

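```bash
python3 - <<'E'
from h import *
d=load("w4"); g=d["image"].astype(int).sum(2)//3
for v in (10,40,60,80,95): print(v,[ (u,int(g[v,u+1]-g[v,u])) for u in range(196,328) if abs(g[v,u+1]-g[v,u])>12 and not 237<u<283])
for u in (207,210,215,220,230,290,300,306,309,312): print(u,[ (v,int(g[v,u]),int(g[v+1,u])) for v in range(85,112) if abs(g[v+1,u]-g[v,u])>12])
E
```

```text
10 [(201, -43), (202, -78), (210, 59), (227, 39), (228, 14), (233, -164), (285, 30), (286, 76), (290, -52), (307, -32), (316, 24), (317, 65)]
40 [(201, -52), (202, -39), (203, -59), (210, 19), (211, 30), (233, -23), (234, -32), (285, 36), (286, 20), (305, -17), (306, -32), (315, 81)]
60 [(203, -78), (211, 32), (234, -69), (235, 17), (285, 46), (304, -23), (305, -24), (313, 20), (314, 64)]
80 [(204, -88), (211, 14), (212, 30), (234, -40), (284, 23), (285, 32), (303, -26), (304, -23), (312, 36), (313, 51)]
95 [(204, -56), (205, -32), (212, 29), (235, -59), (236, 13), (284, 38), (285, 17), (289, 41), (292, -44), (302, -17), (303, -27), (311, 40), (312, 49), (323, 52)]
207 [(100, 67, 163)]
210 [(100, 65, 171)]
215 [(101, 128, 159), (102, 159, 173)]
220 [(101, 127, 165), (102, 165, 178)]
230 [(101, 129, 150), (102, 150, 174), (108, 174, 230)]
290 [(94, 130, 177), (102, 180, 211), (103, 211, 230)]
300 [(96, 128, 176), (102, 177, 191), (103, 191, 226)]
306 [(100, 78, 103), (101, 103, 119), (102, 119, 227)]
309 [(99, 79, 108), (101, 109, 88), (102, 88, 227)]
312 [(88, 91, 108), (93, 101, 121), (96, 121, 139), (100, 138, 168), (101, 168, 226)]
```

```bash
python3 - <<'E'
from h import *
d=load("w4"); vs=[10,40,60,80,95]
E=dict(fl=([202.2,203,203.5,204.5,205],.01),fr=([317.3,315.5,314.2,313.1,312.1],.01),bl=([210.5,211.2,211.5,212.2,212.5],.08),br=([307.5,306.3,305,304,303],.08))
res={}
for k,(us,z) in E.items():
    P=np.array([onz(d,u,v,z) for u,v in zip(us,vs)])[:,:2]
    c=P.mean(0); w=np.linalg.svd(P-c)[2][0]; w*=np.sign(w[1]); res[k]=(c,w); print(k,c,np.degrees(np.arctan2(w[1],w[0])))
for a,b in(("fl","fr"),("bl","br")):
    th=np.mean([np.arctan2(*res[k][1][::-1]) for k in(a,b)]); n=np.array([np.sin(th),-np.cos(th)])
    print(a,b,np.degrees(th),"width",(res[b][0]-res[a][0])@n,"mid n-offset",(res[b][0]+res[a][0])@n/2, "with th=81:",)
    th=np.radians(81); n=np.array([np.sin(th),-np.cos(th)]); print((res[b][0]+res[a][0])@n/2)
th=np.radians(81);w=np.array([np.cos(th),np.sin(th)])
for u,v,z in((207,100.5,.01),(210,100.5,.01),(307,102.5,.01),(215,101.6,.08),(230,102,.08),(290,102.7,.08),(300,102.9,.08)):
    p=onz(d,u,v,z)[:2];print(u,v,z,p,p@w)
s=[onz(d,207,100.5,.01),onz(d,307,102.5,.01)];v=s[1]-s[0];print("front dir",np.degrees(np.arctan2(v[1],v[0]))+90)
# bar edges at z of bar top
for v in (10,40,60,80,95):pass
E
```

```text
fl [0.43488002 0.24313938] 80.05821096851642
fr [0.5629994 0.222631 ] 79.93880776506151
bl [0.45288652 0.232398  ] 79.86265007406985
br [0.5420038  0.21813278] 79.92268227541706
fl fr 79.99850936678897 width 0.12973415145145564 mid n-offset 0.45091138347952064 with th=81:
0.456365662748709
bl br 79.89266617474345 width 0.09023768871387655 mid n-offset 0.45019273426243905 with th=81:
0.45608151696356675
207 100.5 0.01 [0.42883612 0.19527833] 0.259958877632844
210 100.5 0.01 [0.43243736 0.19470243] 0.2599534279340415
307 102.5 0.01 [0.54856002 0.17376072] 0.2574351264400937
215 101.6 0.08 [0.44804554 0.19188731] 0.25961462028607496
230 102 0.08 [0.46281579 0.18913438] 0.25920616721735845
290 102.7 0.08 [0.52209701 0.17896997] 0.25844051675010143
300 102.9 0.08 [0.53197168 0.17719515] 0.2582322903010362
front dir 79.81117991275644
```

```bash
python3 - <<'E'
from h import *
from cell import observe
d=load("w4"); g=d["image"].astype(int).sum(2)//3
s=observe(); z=s["tool_pos"][2]+.016+.010
M=[];W=[]
for v,a,b in((10,233.5,286.3),(40,234,286),(60,234.5,285.5),(80,234.8,285.2),(95,235.4,284.9)):
    A=onz(d,a,v,z);B=onz(d,b,v,z);M.append((A+B)/2);W.append(np.linalg.norm(A-B))
M=np.array(M);print(np.round(W,4)); p=np.polyfit(M[:,1],M[:,0],1);print("dir",90-np.degrees(np.arctan(p[0])),M[[0,-1]])
th=np.radians(80);n=np.array([np.sin(th),-np.cos(th)]);print("bar n-offsets",M[:,:2]@n,"tcp",s["tool_pos"][:2]@n)
R=toolR(s);print("jaw ang",np.degrees(np.arctan2(R[1,2],R[0,2])))
E
```

```text
[0.0199 0.0201 0.02   0.0201 0.02  ]
dir 81.03846026807211 [[0.49868746 0.22020076 0.27398111]
 [0.49392753 0.18988399 0.27398111]]
bar n-offsets [0.45287382 0.45307272 0.4531847  0.45330048 0.45345065] tcp 0.45467216435362856
jaw ang -9.081701415233267
```

```bash
python3 - <<'E'
from h import *
from cell import observe
s=observe(); print(target(s,[.4667,.0513,.034],-10),target(s,[.4667,.0513,.1],-10))
E
```

```text
(array([ 0.92, -0.11,  0.06]), array([21.41, -6.42, -0.46])) (array([ 0.92, -0.11,  0.06]), array([14.81, -6.43, -0.47]))
```

jog_arm:
  plan: [0.9,0,0,3,-5,-0.4,-1,0.9,0,0,6,-6.4,-0.5,-1,0.9,0,0,11,-6.4,-0.5,-1,0.9,0,0,16,-6.4,-0.5,-1,0.9,0,0,20,-6.4,-0.5,-1,0.9,0,0,21.4,-6.4,-0.5,-1,0.9,0,0,21.4,-6.4,-0.5,-1,0.9,0,0,21.4,-6.4,-0.5,-1,0.9,0,0,21.4,-6.4,-0.5,-1]

```text
time: 6.55
tool_pos: [0.4681, 0.0523, 0.036]
tool_rot: [0.13, 1.569, -0.044]
contact_force: [0.2, 0.2, -2.2]
opening: 0.0198
```

```bash
python3 - <<'E'
from h import *
from cell import observe,cams
s=observe(); print(s["tool_pos"],s["contact_force"],target(s,[.4667,.0513,.034],-10))
for n in("side","top","wrist"):
    d=cams.read_camera(n); np.savez(n+"5.npz",**d); 
    if n=="side": crop(d,130,120,230,200,8,"pics/s5.png")
    if n=="top": crop(d,80,170,260,250,4,"pics/t5.png")
    if n=="wrist": cv2.imwrite("pics/w5.png",d["image"][:,:,::-1])
E
```

```text
[0.46810813 0.05229499 0.03603356] [ 0.15305388  0.2017769  -2.23355401] (array([ 0.02,  0.13, -0.02]), array([ 0.2 , -0.12, -0.12]))
```

View pics/s5.png

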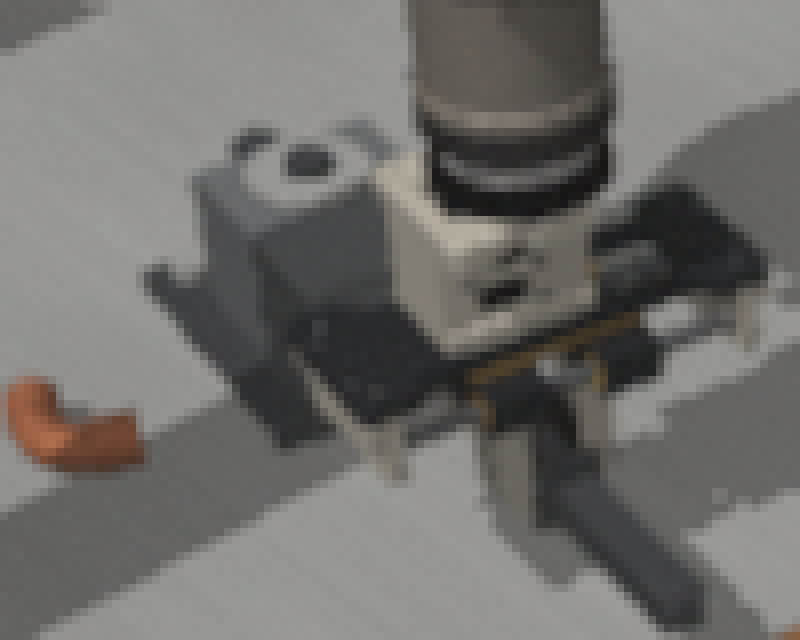

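View pics/w5.png

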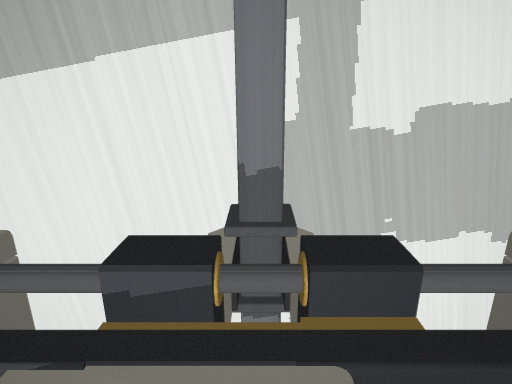

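The bar lies in front of the mouth with residuals of 2 mm in height and 1.2 mm sideways. I'll correct those, then enter slowly.

jog_arm:
  plan: [0,0.1,0,0.2,0,-0.12,-1,0,0.1,0,0.2,0,-0.12,-1,0,0.1,0,0.2,0,-0.12,-1,0,0.1,0,0.2,0,-0.12,-1]

```text
time: 7.1
tool_pos: [0.466, 0.0531, 0.033]
tool_rot: [3.084, 1.569, 2.911]
contact_force: [0.4, -0.6, -3.5]
opening: 0.0198
```

```bash
cat > st.py <<'E'
from h import *
from cell import observe
s=observe(); th=np.radians(80);w=np.array([np.cos(th),np.sin(th)]);n=np.array([w[1],-w[0]])
p=s["tool_pos"];R=toolR(s);f=np.array(s["contact_force"])
a=p[:2]@w-.2666
print("t",round(s["time"],2),"along to mouth mm",round(a*1e3,2),"end depth",round(a*1e3+120,2),"lat err mm",round((p[:2]@n-.4507)*1e3,2),"z err",round((p[2]-.034)*1e3,2))
print("F along,lat,z",(f[:2]@w).round(2),(f[:2]@n).round(2),f[2].round(2),"tq",np.round(s["torque"],2),"open",round(s["opening"],4)); print(target(s,[*(w*.1316+n*.4507),.034],-10))
E
python3 st.py
```

```text
t 7.1 along to mouth mm -133.37 end depth -13.37 lat err mm -0.97 z err -0.98
F along,lat,z -0.49 0.45 -3.49 tq [-0.07  0.06 -0.03] open 0.0198
(array([ 0.08, -0.09, -0.01]), array([-0.1 , -0.16,  0.1 ]))
```

jog_arm:
  plan: [0,0,0,-0.05,0.5,0.05,-1,0,0,0,-0.05,1,0.05,-1,0,0,0,-0.05,1.5,0.05,-1,0,0,0,-0.05,1.8,0.05,-1,0,0,0,-0.05,2,0.05,-1,0,0,0,-0.05,2,0.05,-1]

```text
time: 7.7
tool_pos: [0.47, 0.073, 0.0334]
tool_rot: [3.085, 1.569, 2.912]
contact_force: [0.5, 0.7, -2.7]
opening: 0.0197
```

```bash
python3 st.py; python3 - <<'E'
from h import *
from cell import cams
d=cams.read_camera("top");crop(d,80,170,260,250,4,"pics/t6.png")
d=cams.read_camera("side");crop(d,130,120,230,200,8,"pics/s6.png")
E
```

```text
t 7.7 along to mouth mm -113.1 end depth 6.9 lat err mm -0.55 z err -0.56
F along,lat,z 0.8 0.35 -2.68 tq [-0.11  0.04  0.05] open 0.0197
(array([ 0.1 , -0.1 , -0.01]), array([-0.06, -2.19,  0.05]))
```

View pics/t6.png

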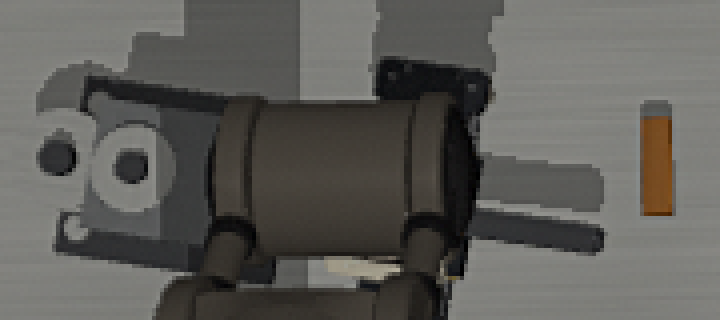

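jog_arm:
  plan: [0,0,0,-0.05,0.2,0.05,-1,0,0,0,-0.05,0.4,0.05,-1,0,0,0,-0.05,0.6,0.05,-1,0,0,0,-0.05,0.8,0.05,-1,0,0,0,-0.05,1,0.05,-1,0,0,0,-0.05,1,0.05,-1]

```text
time: 8.4
tool_pos: [0.4722, 0.0827, 0.034]
tool_rot: [3.065, 1.569, 2.892]
contact_force: [0.5, 0.3, -1.6]
opening: 0.0194
```

```bash
python3 st.py
```

```text
t 8.4 along to mouth mm -103.16 end depth 16.84 lat err mm -0.0 z err -0.02
F along,lat,z 0.41 0.42 -1.56 tq [-0.13  0.04 -0.03] open 0.0194
(array([ 0.09, -0.09, -0.01]), array([-0.  , -3.18, -0.  ]))
```

Entry is clean and in the throat without force. I'll advance to about 40 mm.

jog_arm:
  plan: [0,0,0,0,0.3,0,-1,0,0,0,0,0.6,0,-1,0,0,0,0,0.9,0,-1,0,0,0,0,1.2,0,-1,0,0,0,0,1.5,0,-1,0,0,0,0,1.8,0,-1,0,0,0,0,2,0,-1,0,0,0,0,2.2,0,-1,0,0,0,0,2.2,0,-1]

```text
time: 9.3
tool_pos: [0.476, 0.1043, 0.034]
tool_rot: [3.048, 1.569, 2.875]
contact_force: [-0.1, -1.0, -3.9]
opening: 0.0196
```

```bash
python3 st.py
```

```text
t 9.3 along to mouth mm -81.2 end depth 38.8 lat err mm -0.02 z err -0.01
F along,lat,z -0.98 0.1 -3.91 tq [-0.1   0.04  0.02] open 0.0196
(array([ 0.08, -0.09, -0.01]), array([-0.  , -5.38, -0.01]))
```

jog_arm:
  plan: [0,0,0,0,0.2,0,-1,0,0,0,0,0.4,0,-1,0,0,0,0,0.6,0,-1,0,0,0,0,0.8,0,-1,0,0,0,0,1,0,-1,0,0,0,0,1.2,0,-1,0,0,0,0,1.4,0,-1,0,0,0,0,1.5,0,-1]
  newtons: 45

```text
time: 10.1
tool_pos: [0.478, 0.1184, 0.0336]
tool_rot: [-2.762, 1.567, -2.935]
contact_force: [-2.4, -4.9, -4.3]
opening: 0.0196
```

```bash
python3 st.py
```

```text
t 10.1 along to mouth mm -67.04 end depth 52.96 lat err mm -0.54 z err -0.39
F along,lat,z -5.26 -1.55 -4.28 tq [-1.16  0.25  0.01] open 0.0196
(array([ 0.09, -0.18,  0.07]), array([-0.03, -6.8 ,  0.04]))
```

jog_arm:
  plan: [0,0,0,-0.02,0.1,0.03,-1,0,0,0,-0.03,0.2,0.03,-1,0,0,0,-0.03,0.3,0.03,-1,0,0,0,-0.03,0.4,0.03,-1]

```text
time: 10.5
tool_pos: [0.4791, 0.1227, 0.034]
tool_rot: [-2.989, 1.568, 3.121]
contact_force: [-0.8, -4.3, -6.7]
opening: 0.0198
```

```bash
python3 st.py
```

```text
t 10.5 along to mouth mm -62.58 end depth 57.42 lat err mm -0.14 z err -0.02
F along,lat,z -4.39 0.0 -6.72 tq [-1.24  0.29  0.03] open 0.0198
(array([ 0.08, -0.15,  0.02]), array([ 0.  , -7.24,  0.  ]))
```

jog_arm:
  plan: [0,0,0,0,0.1,0,-1,0,0,0,0,0.2,0,-1,0,0,0,0,0.3,0,-1]

```text
time: 10.8
tool_pos: [0.4799, 0.1258, 0.0341]
tool_rot: [-3.132, 1.569, 2.978]
contact_force: [-0.5, -3.6, -7.3]
opening: 0.0196
```

jog_arm:
  plan: [0,0,0,0,0.1,0,-1,0,0,0,0,0.2,0,-1]

```text
time: 11.0
tool_pos: [0.4804, 0.1278, 0.0342]
tool_rot: [3.099, 1.569, 2.926]
contact_force: [-1.3, -3.9, -7.6]
opening: 0.02
```

```bash
python3 st.py
```

```text
t 11.0 along to mouth mm -57.3 end depth 62.7 lat err mm 0.18 z err 0.22
F along,lat,z -4.11 -0.58 -7.61 tq [-1.24  0.23  0.04] open 0.02
(array([ 0.07, -0.1 , -0.  ]), array([ 0.02, -7.77, -0.03]))
```

jog_arm:
  plan: [0,0,0,0,0.1,-0.01,-1,0,0,0,0,0.2,-0.02,-1,0,0,0,0,0.3,-0.02,-1]

```text
time: 11.3
tool_pos: [0.4808, 0.1307, 0.0343]
tool_rot: [3.075, 1.569, 2.901]
contact_force: [0.2, -4.9, -7.7]
opening: 0.0199
```

jog_arm:
  plan: [0,0,0,0,0.1,0,-1,0,0,0,0,0.2,0,-1,0,0,0,0,0.3,0,-1]

```text
time: 11.6
tool_pos: [0.4812, 0.1337, 0.0342]
tool_rot: [3.093, 1.569, 2.92]
contact_force: [0.3, -3.0, -8.2]
opening: 0.0194
```

```bash
python3 st.py
```

```text
t 11.6 along to mouth mm -51.34 end depth 68.66 lat err mm -0.0 z err 0.25
F along,lat,z -2.93 0.83 -8.17 tq [-1.15  0.26 -0.02] open 0.0194
(array([ 0.07, -0.1 , -0.  ]), array([ 0.02, -8.37, -0.01]))
```

jog_arm:
  plan: [0,0,0,0,0.1,0,-1,0,0,0,0,0.2,0,-1,0,0,0,0,0.3,0,-1]

```text
time: 11.9
tool_pos: [0.4818, 0.1367, 0.0343]
tool_rot: [3.074, 1.569, 2.901]
contact_force: [-1.2, -3.1, -8.0]
opening: 0.0196
```

jog_arm:
  plan: [0,0,0,0,0.1,0,-1,0,0,0,0,0.2,0,-1,0,0,0,0,0.3,0,-1]

```text
time: 12.2
tool_pos: [0.4823, 0.1397, 0.0342]
tool_rot: [3.081, 1.569, 2.907]
contact_force: [-1.0, -2.8, -7.8]
opening: 0.0197
```

jog_arm:
  plan: [0,0,0,0,0.1,0,-1,0,0,0,0,0.2,0,-1,0,0,0,0,0.3,0,-1]

```text
time: 12.5
tool_pos: [0.4828, 0.1426, 0.0342]
tool_rot: [3.095, 1.569, 2.921]
contact_force: [-0.9, -3.5, -9.1]
opening: 0.0197
```

jog_arm:
  plan: [0,0,0,0,0.1,0,-1,0,0,0,0,0.2,0,-1,0,0,0,0,0.3,0,-1]

```text
time: 12.8
tool_pos: [0.4828, 0.1442, 0.0341]
tool_rot: [-2.43, 1.567, -2.602]
contact_force: [-1.9, -15.2, -6.9]
opening: 0.0193
```

```bash
python3 st.py
```

```text
t 12.8 along to mouth mm -40.72 end depth 79.28 lat err mm -0.26 z err 0.1
F along,lat,z -15.29 0.8 -6.9 tq [-2.88  0.36 -0.09] open 0.0193
(array([ 0.11, -0.16,  0.14]), array([ 0.03, -9.43,  0.01]))
```

The force rose from 3.5 N to 15 N and forward motion stalled at about 79 mm depth. That matches the stop, so I'll press slightly more to confirm it is solid.

jog_arm:
  plan: [0,0,0,0,0.05,0,-1,0,0,0,0,0.1,0,-1,0,0,0,0,0.1,0,-1]

```text
time: 13.1
tool_pos: [0.4828, 0.1442, 0.034]
tool_rot: [-2.312, 1.566, -2.485]
contact_force: [-3.2, -16.3, -6.7]
opening: 0.0194
```

```bash
python3 st.py
```

```text
t 13.1 along to mouth mm -40.72 end depth 79.28 lat err mm -0.26 z err 0.04
F along,lat,z -16.65 -0.3 -6.73 tq [-2.97  0.42 -0.08] open 0.0194
(array([ 0.09, -0.18,  0.2 ]), array([ 0.04, -9.43,  0.01]))
```

jog_arm:
  plan: [0,0,0,0,0.1,0,-1,0,0,0,0,0.2,0,-1,0,0,0,0,0.2,0,-1]

```text
time: 13.4
tool_pos: [0.4826, 0.1443, 0.0339]
tool_rot: [-2.179, 1.563, -2.351]
contact_force: [-3.1, -27.1, -5.2]
opening: 0.02
```

```bash
python3 st.py; python3 - <<'E'
from h import *
from cell import cams
d=cams.read_camera("wrist");np.savez("w7.npz",**d);cv2.imwrite("pics/w7.png",d["image"][:,:,::-1])
E
```

```text
t 13.4 along to mouth mm -40.65 end depth 79.35 lat err mm -0.52 z err -0.08
F along,lat,z -27.23 1.68 -5.21 tq [-4.6   0.59 -0.17] open 0.02
(array([ 0.1 , -0.26,  0.37]), array([ 0.05, -9.43,  0.04]))
```

View pics/w7.png

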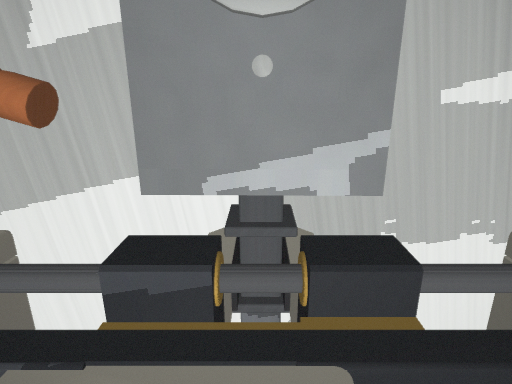

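The bar stays solid at 27 N with no further travel, in line with the block. Next I'll relax the push, open the gripper, and retreat straight up.

jog_arm:
  plan: [0,0,0,0,-0.1,0,-1,0,0,0,0,-0.2,0,-1,0,0,0,0,-0.2,0,-1]

```text
time: 13.75
tool_pos: [0.4828, 0.1443, 0.034]
tool_rot: [-2.381, 1.566, -2.555]
contact_force: [-1.9, -16.3, -7.3]
opening: 0.0197
```

```bash
python3 st.py
```

```text
t 13.75 along to mouth mm -40.7 end depth 79.3 lat err mm -0.32 z err 0.02
F along,lat,z -16.38 0.98 -7.29 tq [-2.86  0.38 -0.08] open 0.0197
(array([ 0.07, -0.19,  0.18]), array([ 0.03, -9.43,  0.02]))
```

jog_arm:
  plan: [0,0,0,0,-0.1,0,-1,0,0,0,0,-0.15,0,-0.8,0,0,0,0,-0.15,0,-0.3,0,0,0,0,-0.15,0,0.2,0,0,0,0,-0.15,0,0.4,0,0,0,0,-0.15,0,0.4]

```text
time: 14.35
tool_pos: [0.4839, 0.1454, 0.0349]
tool_rot: [1.681, 1.57, 1.508]
contact_force: [-0.2, 0.1, -0.2]
opening: 0.0469
```

```bash
python3 st.py; python3 - <<'E'
from h import *
from cell import cams
d=cams.read_camera("wrist");np.savez("w8.npz",**d);cv2.imwrite("pics/w8.png",d["image"][:,:,::-1])
E
```

```text
t 14.35 along to mouth mm -39.36 end depth 80.64 lat err mm 0.55 z err 0.86
F along,lat,z 0.05 -0.23 -0.2 tq [-0.07  0.1   0.07] open 0.0469
(array([ 0.08, -0.01, -0.06]), array([ 0.08, -9.56, -0.07]))
```

View pics/w8.png

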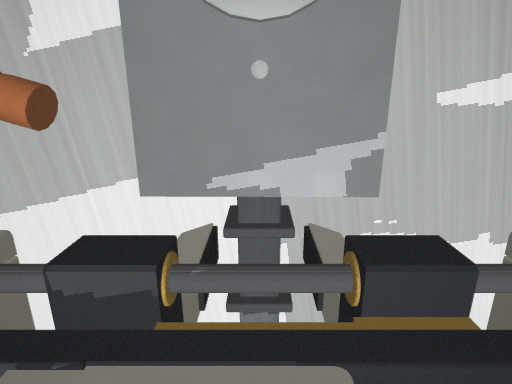

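Released, with the bar in place and no contact force. I'll lift straight up.

jog_arm:
  plan: [0,0,0,-1,0,0,0.4,0,0,0,-3,0,0,0.4,0,0,0,-6,0,0,0.4,0,0,0,-10,0,0,0.4,0,0,0,-14,0,0,0.4,0,0,0,-16,-2,0,0.4,0,0,0,-16,-2,0,0.4,0,0,0,-16,-2,0,0.4]

```text
time: 15.2
tool_pos: [0.48, 0.1252, 0.1947]
tool_rot: [2.5, 1.57, 2.326]
contact_force: [-0.7, -0.6, -0.5]
opening: 0.0642
```

```bash
python3 - <<'E'
from h import *
from cell import cams,observe
s=observe();print(s["tool_pos"],s["contact_force"],s["qvel"])
d=cams.read_camera("wrist");np.savez("w9.npz",**d);cv2.imwrite("pics/w9.png",d["image"][:,:,::-1])
d=cams.read_camera("side");cv2.imwrite("pics/s9.png",d["image"][:,:,::-1])
E
```

```text
[0.47995072 0.12523203 0.19467182] [-0.65717956 -0.57654692 -0.47258093] [ 1.13584733e-02  3.34987951e-02  1.97168529e-02  1.25193574e-03
 -4.46683468e-03 -9.64955430e-05]
```

View pics/w9.png

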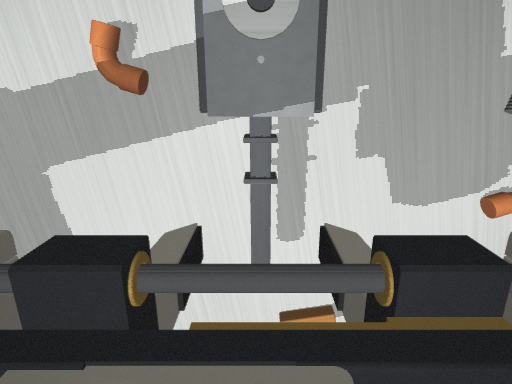

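View pics/s9.png

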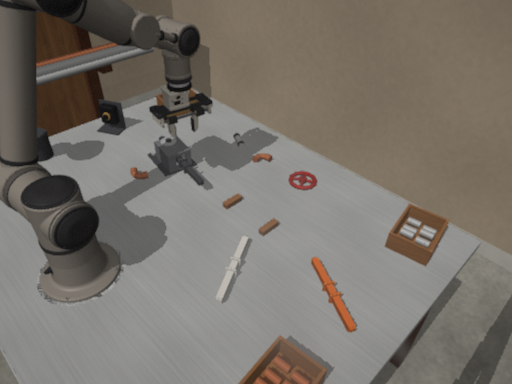

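```bash
python3 - <<'E'
from h import *
d=load("w9"); g=d["image"].astype(int).sum(2)//3
print([(v,int(g[v,262])) for v in range(108,186)][::1])
for v in(125,155,160,200,220,235): print(v,[(u,int(g[v,u+1]-g[v,u])) for u in range(240,280) if abs(g[v,u+1]-g[v,u])>18])
crop(d,190,90,330,260,4,"pics/w9c.png")
E
```

```text
[(108, 120), (109, 122), (110, 122), (111, 120), (112, 119), (113, 166), (114, 166), (115, 166), (116, 152), (117, 104), (118, 102), (119, 103), (120, 101), (121, 103), (122, 102), (123, 105), (124, 103), (125, 103), (126, 102), (127, 103), (128, 104), (129, 105), (130, 104), (131, 102), (132, 105), (133, 103), (134, 102), (135, 80), (136, 72), (137, 54), (138, 98), (139, 102), (140, 103), (141, 105), (142, 99), (143, 103), (144, 104), (145, 102), (146, 104), (147, 107), (148, 102), (149, 103), (150, 102), (151, 101), (152, 106), (153, 104), (154, 101), (155, 103), (156, 104), (157, 103), (158, 105), (159, 105), (160, 103), (161, 104), (162, 104), (163, 105), (164, 105), (165, 105), (166, 104), (167, 105), (168, 105), (169, 106), (170, 105), (171, 105), (172, 106), (173, 107), (174, 106), (175, 105), (176, 105), (177, 64), (178, 41), (179, 87), (180, 103), (181, 107), (182, 108), (183, 117), (184, 107), (185, 105)]
125 [(248, -44), (249, -65), (271, 52)]
155 [(249, -117), (270, 82), (271, 41), (277, -56)]
160 [(249, -94), (250, -21), (270, 39), (271, 27)]
200 [(249, -80), (250, -27), (269, 29), (270, 91), (276, -60)]
220 [(249, -44), (250, -68), (269, 28), (270, 96), (277, -58)]
235 [(250, -117), (269, 55), (270, 67), (277, -54)]
```

View pics/w9c.png

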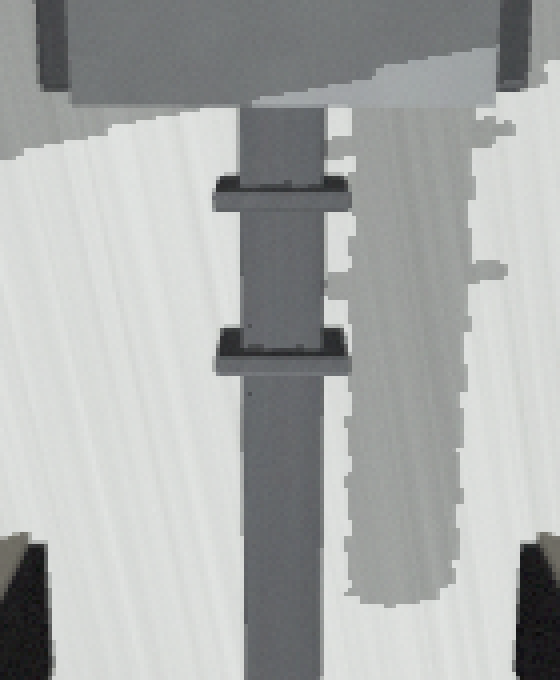

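```bash
python3 - <<'E'
from h import *
d=load("w9"); th=np.radians(80);w=np.array([np.cos(th),np.sin(th)])
front=onz(d,261,116.3,.08)[:2]@w
a=onz(d,260.5,139.7,.065)[:2];b=onz(d,260.5,180.9,.065)[:2]
print("collars",np.linalg.norm(a-b),"center-front mm",((a+b)/2@w-front)*1e3,"vs .2666:",((a+b)/2@w-.2666)*1e3)
P=[onz(d,(l+r)/2,v,.06)[:2] for v,l,r in((125,249.1,271.5),(155,249.5,270.8),(200,249.8,270.3),(220,250.1,270.3),(235,250.5,270.1))]
v=P[0]-P[-1];print("dir",np.degrees(np.arctan2(v[1],v[0])))
E
python3 - <<'E'
from cell import robot,observe
s=observe();print(s["time"],s["contact_force"]); robot.hand_in()
E
```

```text
collars 0.03892585970753805 center-front mm -41.16864970136749 vs .2666: -41.24050290529532
dir 79.95711778445478
15.3 [ 0.35822325 -0.17152625 -0.88298706]
the job is handed in; nothing more can be done
```

The bar is in the bender's socket, against the hidden stop and released. I handed the job in at 15.3 s of the 45 s allowed; it gives no verdict.

- **Insertion:** I gripped the dark bar between its collars, lifted it off the bearers and lined it up with the socket from wrist-camera edges. Past the catch it dragged at about 3–5 N.
- **Stop:** At about 79 mm depth the push force rose from 3.5 N to about 15 N and forward motion ceased. I pressed to at most about 27 N (limit 55 N) with no further travel, then eased off, opened the gripper and lifted clear.
- **Last checks:** The final wrist picture puts the bar's centre about 41.2 mm in front of the mouth. The arm had read 40.7 mm while pressing, so the two agree within the 2 mm calibration. The bar lies within about 0.1° of the socket axis, and the force reading was at noise level (under 1 N).
- **Other fittings:** They appear undisturbed in the final side picture. I did not measure their positions.

No check failed.

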